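Load, lock and hold the garment label press

TASK

Set the black ribbon cartridge down into the pocket of the garment label press until it is fully seated, then swing the press's red-knobbed locking lever fully shut over it. After that push the blue spring handle down to level (not on to its end stop), keep it level with the fingers for at least two seconds, and finish while still holding it there; leave the stapler, stamp and tape measure alone.

Things in the scene. Friction and masses are not known exactly. Their poses are not given: they have to be found in the camera images.
- label_press: Fixed white garment label press, base 200 (x) x 235 (y) x 16 mm, standing on the counter. Origin at its underside, near its middle (base spans x -100..100, y -110..125 mm); x points to its rear, y to its left, z up. Left half: grey pocket block (64 x 80 mm, top 46 mm above the counter) with the locking lever. Right half: press bed with a paper label, below the blue spring handle.
- pocket_floor (a point): Centre of the floor of the cartridge pocket, axes as the press. The pocket opens upward, measures 39 (x) x 57 (y) mm with a 3 mm chamfer at the mouth and is 28 mm deep. The cartridge goes in with its own x along this x, either way round (half turn allowed).
- cartridge: Loose black ribbon cartridge, 36 (x) x 54 (y) x 32 mm, 0.09 kg nominal, with an orange grip rib on top: 12 mm thick (x), 24 mm long (y), from 32 to 60 mm above the underside. Origin at the centre of the underside, z up. Pinch the rib across x from above. Seated, its shoulders stand 4 mm proud of the pocket block.
- lock_lever (a joint): Angle of the steel locking lever about its upright pivot behind the pocket, seen from above counter-clockwise positive: 0 = open, pointing to the press's +y (left); 1.571 = fully shut at its stop, pointing to the press's -x (front) and lying over the cartridge's left shoulder. Slight friction (about 1 N at the knob) keeps it where it is left. It starts between 0 and 0.35.
- lever_pivot (a point): Point on the lever's upright pivot axis, at the height of the middle of the knob (73.5 mm above the counter).
- lever_knob (a point): Centre of the red knob at the end of the lever: upright cylinder, 15 mm diameter, 26 mm high (60 to 86 mm above the counter), 95 mm from the pivot axis.
- press_handle (a joint): Angle of the blue spring handle about its level hinge (along the press's y): 0 = at rest, sloping up 0.40 rad toward the front; 0.40 = level, where the steel platen below the arm meets the label bed; 0.52 = end stop. A spring pushes it back up: about 3 N at the pad to begin with, about 7 N at level.
- handle_hinge (a point): Centre of the handle's hinge, 62 mm above the counter.
- handle_pad (a point): Centre of the top face of the blue pad at the handle's front end; the pad is 52 mm long, 40 mm wide and 16 mm thick, its middle 140 mm from the hinge, so at level this point lies 140 mm in front of the hinge (along the press's -x) and 70 mm above the counter; at rest it stands about 124 mm above the counter (carry things over it with room to spare).
- stapler: Black desk stapler on the counter, 41 x 155 x 47 mm, a bystander. Origin at its underside.
- stamp_b: Small rubber stamp with a wooden grip, 28 x 54 x 71 mm, standing on the counter, a bystander. Origin at its underside.
- tape_measure: Rolled yellow tape measure, 53 x 90 x 20 mm, a bystander. Origin at its underside.
Things that resemble listed ones, but are neither listed nor needed, are in the scene too. What is meant by the cartridge is not green, pink or purple, and is the larger of those in its own colour.

How it is judged:
On the way, in this order (a step that is already met when the one before it is completed fails the run):
1. the cartridge is fully seated in the pocket (horizontal distance between cartridge and pocket_floor below 0.004 m and z of cartridge in the frame of pocket_floor below 0.003 m and angle between the x axis of cartridge and the x axis of pocket_floor, either way round below 0.12 rad and angle between cartridge's own z axis and vertical below 0.08 rad and value of joint lock_lever below 1.2 rad), for 0.2 s.
2. the locking lever is fully shut over the seated cartridge, the handle not yet pressed (value of joint lock_lever above 1.45 rad and z of cartridge in the frame of pocket_floor below 0.003 m and value of joint press_handle below 0.15 rad), for 0.2 s.
3. the handle is held level for 1.8 s (value of joint press_handle between 0.33 and 0.47 rad and contact force between the fingers and label_press above 2 N), for 1.8 s.
At the end, for the whole second after the job is handed in: The cartridge is seated (underside within 3 mm of the pocket floor, centre within 4 mm, in line and upright), the locking lever is shut (over 1.45 rad), and the fingers are still holding the spring handle level (joint 0.33 to 0.47 rad, contact over 2 N) (all of step 3 and horizontal distance between cartridge and pocket_floor below 0.004 m and z of cartridge in the frame of pocket_floor below 0.003 m and angle between the x axis of cartridge and the x axis of pocket_floor, either way round below 0.12 rad and angle between cartridge's own z axis and vertical below 0.08 rad and value of joint lock_lever above 1.45 rad); the arm keeps its last pose, push and grip.
It fails at once if a bystander is displaced by more than 30 mm (distance of any of stapler, stamp_b, tape_measure from where it was at the start of the episode above 0.03 m).
It fails at once if the handle is driven to its end stop (value of joint press_handle above 0.515 rad).
It also fails if it takes over 72 s, if anything falls off the work surface, if the arm or the gripper's body presses on something with over 40 N, if the wrist force passes 120 N, or if a joint passes its speed limit or range.

ROBOT

A 6-joint arm with a two-finger parallel gripper is mounted at the origin on a cart in front of the work surface, level with it; the furniture and walls round the work are solid. World frame = base frame: x ahead of the robot, y to its left, z up, the work surface at z = 0. Lengths are in m, angles in rad, forces in N, time in s.
With the tool pointing down it reaches from about 0.25 to 0.725 m from the base axis. Payload 4 kg.
Tool frame: the origin (TCP) lies midway between the tips of the shut fingers; the grasp point (between the pads) lies 19 mm behind it; z points along the fingers, y is the line along which they close (so a half turn about z gives the same grasp; the last joint's range is limited). The gripper opens to 85 mm and grips with 20 to 120 N. Pads are 22 mm wide; open, the fingers measure 114 mm over their backs; the gripper's body (76 mm by 85 mm) begins 54 mm behind the grasp point. The pads swing forward as they close: fully open they stand 13 mm farther back than shut.
Start: joints at [1.213, 0.241, 0.005, 1.335, 0, 1.571], TCP at [0.175, 0.468, 0.231] pointing down, gripper open.
Joint ranges: [-2.72, 2.72], [-1.05, 1.87], [-1.09, 1.28], [-1.99, 2.15], [-1.42, 1.44], [-3.14, 3.14]. Speed limits (rad/s): [2.79, 2.79, 3.14, 3.14, 3.14, 3.14].

INTERFACE

Orientations are given as a unit quaternion [x, y, z, w].
In Python, from workcell import get_obs, camera, job_done, silhouettes gives the robot as it stands. The module is installed in compiled form; this text tells all that it offers.
- The arm moves only by the tool drive_tool, never from a script. Its argument "increments" is a list of rows, each a list of 3 entries, a list of its own where there are three numbers: the shift along the world's x, y, z in mm, then the turn, a rotation vector about the world's x, y, z in degrees, then the opening, from 0 (shut) to 1 (fully open). A call has 1 to 8 rows; each row shifts and turns the commanded pose from where the row before left it; what a row does not reach is not made up. A row lasts 1/12 s, in which the tool goes at most 41.7 mm and 7.16 degrees, less where a joint would pass 70% of its speed; a pose out of reach is approached as far as the arm can. A call is refused whole if a number of a shift passes 41.7 or a number of a turn 7.16, either way. A call with a gripper value outside its range is refused whole. The fingers move at their own pace and stop on an object; the grip force is fixed at half the most. Time passes only in rows, so rows that do not move let the fingers close. It gives the time, the measured TCP pose, the force, the opening and the grip force at its end, in the units of the state.
- get_obs(): the state, without advancing time (a new reading comes with each control period).
- camera(name): name is "scene" or "top" or "wrist"; returns a dict with "image" (400x640x3 uint8, red, green, blue), "K" (3x3 intrinsics, pixels), "view" (4x4, takes a point from world to camera coordinates). Camera axes: x right, y down, z forward; pixel columns grow to the right and rows downward; lengths in m; the calibration is good to about 2 mm. The wrist camera is an equidistant fisheye: a pixel r from the principal point sees the ray r / f radians off the axis. A picture is of the moment at which its call begins. There is no depth.
- job_done(): hands the job in; it is judged then, once.
Trained networks look in a picture, given as the dict that the camera call returned (one of the last four; its "shot" number tells which), for a name from the list of things; names that differ only in an ending like _2 or _b are one class to them, and where a whole thing is asked for, a point or a joint stands for the part that bears it (a point fixed in the world has none). Each returns a list of dicts, best first, with "conf" (0 to 1); they miss things now and then, are a little off and sometimes report something else, mostly with a low value. They report only what shows in the picture. A call takes as long as a camera call. They do not tell look-alikes from the thing itself.
- silhouettes(query, picture): "region" (400x640 bool, what is visible of it) and "bbox" ([left, top, right, bottom] in pixels, round what is visible of it).
The state is a dict: "clock": time; "joint_pos": joint angles; "joint_vel": joint speeds; "tau": joint torques, N m; "eef_pos": TCP position; "tool_rot": TCP orientation; "ft_force": force on the tool from outside, world axes, zero at the start; "ft_torque": the same for the moment, N m; "grip_width": finger opening in m; "grasp_force": force on a finger pad.
Only numpy, scipy, OpenCV 4.12 (cv2) and the standard library are available. Lean on these libraries where they do the work, as an engineer would, in place of code of your own. Each camera call takes 0.05 s, during which the arm holds its last target. There are 200 camera calls.

## Working session

There is one attempt and no reset: what is moved stays moved. The work goes in short steps, Python scripts to look and compute and a tool call to move; the robot and the scene stay as the last step left them, time stands still between calls to the robot, and variables do not carry over. Pictures are saved under pics/ and viewed, at most 13 in all, crops included, and the job is handed in when it is done.

Besides the shell and the picture viewer there is one more tool, called after "Call:" as name([rows], argument=value, ...), one row to a line, values as JSON. drive_tool: Moves the arm, as the interface text tells. Its arguments: {"type":"object","properties":{"increments":{"type":"array"}},"required":["increments"]}

```bash
mkdir -p pics
cat > h.py <<'E'
import numpy as np, cv2
from workcell import *
def save(p,n): cv2.imwrite('pics/'+n,p['image'][:,:,::-1])
def ray(p,u,v):
    K,V=p['K'],p['view']; x=(u-K[0,2])/K[0,0]; y=(v-K[1,2])/K[1,1]
    d=np.array([x,y,1.]); d/=np.linalg.norm(d); R,t=V[:3,:3],V[:3,3]
    return -R.T@t, R.T@d
def atz(p,u,v,z):
    o,d=ray(p,u,v); return o+d*(z-o[2])/d[2]
def tri(rs):
    A=sum(np.eye(3)-np.outer(d,d) for o,d in rs); b=sum((np.eye(3)-np.outer(d,d))@o for o,d in rs)
    return np.linalg.solve(A,b)
def proj(p,X):
    c=p['view'][:3,:3]@np.array(X)+p['view'][:3,3]; q=p['K']@c; return q[:2]/q[2]
E
python3 - <<'E'
from h import *
import pickle
P={}
for n in ['scene','top']:
    p=camera(n); save(p,n+'1.png'); P[n]=p
    o,_=ray(p,320,200); print(n,o.round(3),p['K'][0,0])
    for q in ['label_press','cartridge','lock_lever','lever_knob','press_handle','handle_pad','stapler','stamp_b','tape_measure']:
        print(q,[(round(s['conf'],2),[int(b) for b in s['bbox']], [int(a) for a in np.argwhere(s['region']).mean(0)[::-1]]) for s in silhouettes(q,p)][:4])
pickle.dump(P,open('P.pkl','wb'))
print(get_obs())
E
```

```text
scene [-0.28   0.495  0.737] 420.8066428876154
label_press [(0.76, [192, 197, 317, 279], [264, 240]), (0.26, [193, 226, 235, 239], [212, 231])]
cartridge [(0.87, [375, 225, 399, 248], [386, 237]), (0.65, [359, 192, 381, 212], [371, 202]), (0.53, [384, 208, 397, 222], [389, 215]), (0.48, [333, 197, 345, 214], [340, 204])]
lock_lever [(0.82, [194, 226, 236, 240], [212, 231])]
lever_knob [(0.73, [192, 222, 237, 240], [213, 231]), (0.18, [273, 202, 309, 224], [291, 211])]
press_handle [(0.91, [274, 201, 308, 222], [291, 211])]
handle_pad [(0.86, [272, 202, 310, 227], [291, 211])]
stapler [(0.92, [299, 166, 327, 199], [313, 184])]
stamp_b [(0.58, [391, 180, 406, 199], [398, 190])]
tape_measure [(0.71, [274, 202, 307, 223], [292, 211])]
top [ 0.357 -0.108  1.219] 434.2793129057578
label_press [(0.7, [191, 159, 301, 238], [255, 198]), (0.54, [335, 127, 385, 159], [359, 143])]
cartridge [(0.77, [373, 205, 397, 221], [385, 214]), (0.77, [345, 263, 361, 277], [353, 269]), (0.61, [344, 217, 361, 235], [351, 225]), (0.54, [345, 186, 362, 205], [355, 195])]
lock_lever []
lever_knob [(0.67, [192, 
[... 331 characters left out ...]
 170])]
{'clock': 1.0, 'joint_pos': array([1.21299678e+00, 2.40579014e-01, 4.96139822e-03, 1.33517418e+00,
       2.77972012e-05, 1.57083348e+00]), 'joint_vel': array([ 0.00118922, -0.00137947, -0.00038822, -0.00029844, -0.00108738,
        0.00056579]), 'tau': array([ 5.03009210e-05, -3.72215402e+01,  2.52697080e+01,  1.21588346e-03,
       -1.24460744e-04, -1.82413380e-06]), 'eef_pos': array([0.17509603, 0.46832963, 0.23130219]), 'tool_rot': array([ 1.77965294e-01,  9.84036764e-01,  4.70243989e-06, -1.32737049e-05]), 'ft_force': array([-0.22470514, -0.4541088 , -0.92131473]), 'ft_torque': array([-0.02740151,  0.0432961 ,  0.07622944]), 'grasp_force': 0.0, 'grip_width': 0.08522375409811998}
```

Run:
```python
from h import *
import pickle
P=pickle.load(open('P.pkl','rb'))
a=P['scene']['image'][150:300,170:430]; b=P['top']['image'][110:290,180:445]
a=cv2.resize(a,(795,459),interpolation=cv2.INTER_CUBIC);b=cv2.resize(b,(795,540),interpolation=cv2.INTER_CUBIC)
cv2.imwrite('pics/a.png',a[:,:,::-1]);cv2.imwrite('pics/b.png',b[:,:,::-1])
```

```text
(no output)
```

View pics/a.png

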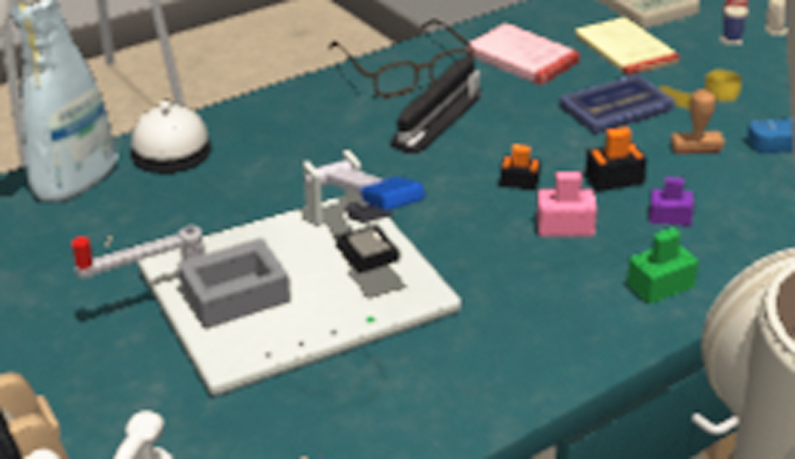

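View pics/b.png

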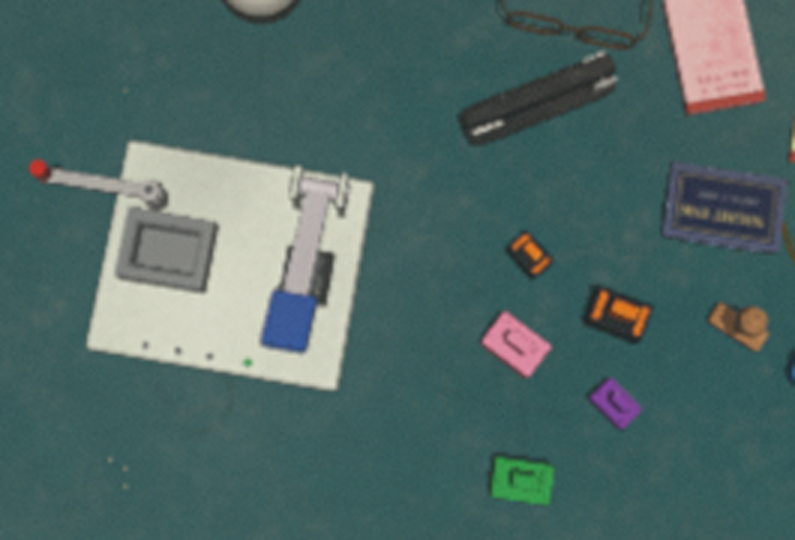

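The scene crop shows the empty pocket at (237,280), red knob at (83,253), blue pad at (393,192), and the large black cartridge at (615,160). A small black look-alike sits at (520,165). In the top crop the cartridge is at (619,313), the pocket at (167,250), the knob at (40,170) and the pad at (288,320).

Run:
```python
from h import *
import pickle
from scipy.optimize import least_squares
P=pickle.load(open('P.pkl','rb')); S,T=P['scene'],P['top']
fa=lambda u,v:(170+u*260/795,150+v*150/459-.0); fb=lambda u,v:(180+u*265/795,110+v/3)
c=lambda x:np.round(x,3)
for n,a,b in [('knobtop',(82,240),(40,168)),('cart ribtop',(619,133),(620,313)),('pivot',(190,232),(152,190)),('pocket mouth',(235,272),(167,249))]:
    print(n,c(tri([ray(S,*fa(*a)),ray(T,*fb(*b))])))
# base corners (press frame) at z=.016: TL (rear-left), TR(rear-right), BR, BL
m=[(.1,.125),(.1,-.11),(-.1,-.11),(-.1,.125)]
tb=[(128,142),(373,183),(337,389),(87,348)]
def res(q):
    r=[]
    for (x,y),b in zip(m,tb):
        X=[q[0]+np.cos(q[2])*x-np.sin(q[2])*y,q[1]+np.sin(q[2])*x+np.cos(q[2])*y,.016]; r+=list(proj(T,X)-fb(*b))
    for (x,y),b in zip(m[2:],[(460,300),(213,391)]):
        X=[q[0]+np.cos(q[2])*x-np.sin(q[2])*y,q[1]+np.sin(q[2])*x+np.cos(q[2])*y,.016]; r+=list(proj(S,X)-fa(*b))
    return r
s=least_squares(res,[.35,.2,-.17]); print('press',s.x,np.round(s.fun,1))
# cartridge outline
for i,bb in [('scene',(371,202)),('top',(386,214))]:
    p=P[i]
g=T['image'].astype(int); 
for s_ in [(585,330),(640,340),(653,303),(600,285)]: print('corner z=.032',c(atz(T,*fb(*s_),.032)))
for s_ in [(615,319),(640,313)]: pass
# other objects
for n,b,z in [('stapler end',(465,125),.0),('stapler end2',(610,70),.0),('smallcart',(529,255),.03),('stamp',(740,322),.04),('pad',(288,320),.118)]: print(n,c(atz(T,*fb(*b),z)))
```

```text
knobtop [0.609 0.206 0.086]
cart ribtop [ 0.498 -0.314  0.06 ]
pivot [0.598 0.112 0.06 ]
pocket mouth [0.547 0.098 0.041]
press [ 0.5367323   0.03548884 -0.13376726] [-0.6 -0.4 -0.1 -0.5 -0.   0.8 -0.8  0.7  1.1 -0.4 -0.3 -1.5]
corner z=.032 [ 0.485 -0.286  0.032]
corner z=.032 [ 0.477 -0.337  0.032]
corner z=.032 [ 0.512 -0.349  0.032]
corner z=.032 [ 0.527 -0.3    0.032]
stapler end [ 0.683 -0.173  0.   ]
stapler end2 [ 0.743 -0.313  0.   ]
smallcart [ 0.553 -0.234  0.03 ]
stamp [ 0.496 -0.428  0.04 ]
pad [ 0.477 -0.021  0.118]
```

Call:
drive_tool([
  [[15,-37,0],[0,0,-4],1],
  [[15,-37,0],[0,0,-4],1],
  [[15,-37,0],[0,0,-4],1],
  [[15,-37,0],[0,0,-4],1],
  [[15,-37,0],[0,0,-4],1],
  [[15,-37,0],[0,0,-4],1],
  [[15,-37,0],[0,0,-4],1],
  [[15,-37,0],[0,0,-4],1],
])

```text
clock: 1.67
eef_pos: [0.2953, 0.1707, 0.2316]
tool_rot: [0.443, 0.896, 0.0, 0.0]
ft_force: [1.3, 0.7, 0.1]
grip_width: 0.0851
grasp_force: 0.0
```

Call:
drive_tool([
  [[15,-37,0],[0,0,-4],1],
  [[15,-37,0],[0,0,-4],1],
  [[15,-37,0],[0,0,-4],1],
  [[15,-37,0],[0,0,-4],1],
  [[15,-37,0],[0,0,-4],1],
  [[15,-37,0],[0,0,-4],1],
  [[15,-37,0],[0,0,-4],1],
  [[0,0,0],[0,0,0],1],
])

```text
clock: 2.33
eef_pos: [0.4025, -0.0925, 0.2314]
tool_rot: [0.65, 0.76, -0.0, 0.002]
ft_force: [0.9, 0.3, 0.4]
grip_width: 0.0856
grasp_force: 0.0
```

```bash
cat >> h.py <<'E'
def wray(p,u,v):
    K,V=p['K'],p['view']; x=(u-K[0,2])/K[0,0]; y=(v-K[1,2])/K[1,1]; r=np.hypot(x,y)
    d=np.array([np.sin(r)*x/max(r,1e-9),np.sin(r)*y/max(r,1e-9),np.cos(r)]); R,t=V[:3,:3],V[:3,3]
    return -R.T@t, R.T@d
def wproj(p,X):
    c=p['view'][:3,:3]@np.array(X)+p['view'][:3,3]; K=p['K']; rh=np.hypot(c[0],c[1]); r=np.arctan2(rh,c[2])
    return np.array([K[0,2]+K[0,0]*r*c[0]/rh,K[1,2]+K[1,1]*r*c[1]/rh])
E
python3 - <<'E'
from h import *
import pickle
p=camera('wrist'); save(p,'w1.png'); pickle.dump(p,open('w1.pkl','wb'))
o,d=wray(p,320,200); print(o,d,p['K'])
for n,X in dict(cart=(.498,-.314,.06),pocket=(.547,.098,.046),knob=(.609,.206,.086),pad=(.477,-.021,.118)).items(): print(n,wproj(p,X))
E
```

```text
[ 0.38941198 -0.01394644  0.37399731] [ 0.05974724 -0.30950152 -0.94902006] [[309.70691629   0.         317.32692301]
 [  0.         309.70691629 199.66529739]
 [  0.           0.           1.        ]]
cart [360.472122   342.64928112]
pocket [470.49498153  35.14397246]
knob [537.4799733  -33.11572455]
pad [416.92089984 128.0616209 ]
```

Call:
drive_tool([
  [[16,-37,0],[0,0,-4],1],
  [[16,-37,0],[0,0,-4],1],
  [[16,-37,0],[0,0,-4],1],
  [[16,-37,0],[0,0,-4],1],
  [[16,-37,0],[0,0,-4],1],
  [[16,-37,0],[0,0,-3],1],
  [[0,0,0],[0,0,0],1],
  [[0,0,0],[0,0,0],1],
])

```text
clock: 3.05
eef_pos: [0.4964, -0.3088, 0.2295]
tool_rot: [0.785, 0.619, -0.0, -0.001]
ft_force: [-0.0, 1.1, 0.2]
grip_width: 0.0853
grasp_force: 0.0
```

Run:
```python
from h import *
import pickle
p=camera('wrist'); save(p,'w2.png'); pickle.dump(p,open('w2.pkl','wb'))
o,d=wray(p,320,200); print(o,d)
for n,X in dict(cart=(.498,-.314,.06)).items(): print(n,wproj(p,X))
w1=pickle.load(open('w1.pkl','rb'))
cv2.imwrite('pics/c.png',np.vstack([w1['image'],p['image']])[:,:,::-1][::1,::1])
im=np.vstack([w1['image'],p['image']]); im=cv2.resize(im,(480,600),interpolation=cv2.INTER_AREA); cv2.imwrite('pics/c.png',im[:,:,::-1])
for s in silhouettes('cartridge',p)[:6]: print(s['conf'],s['bbox'])
```

```text
[ 0.51477134 -0.23223577  0.37252203] [-0.06548204 -0.30324685 -0.95065948]
cart [320.46331902 183.11546877]
0.87 [239.9, 169.6, 279.4, 209.0]
0.69 [338.0, 77.3, 375.3, 118.0]
0.67 [308.8, 148.8, 342.7, 203.2]
0.61 [165.7, 116.3, 204.6, 164.0]
0.59 [254.5, 76.3, 303.0, 132.2]
```

View pics/c.png

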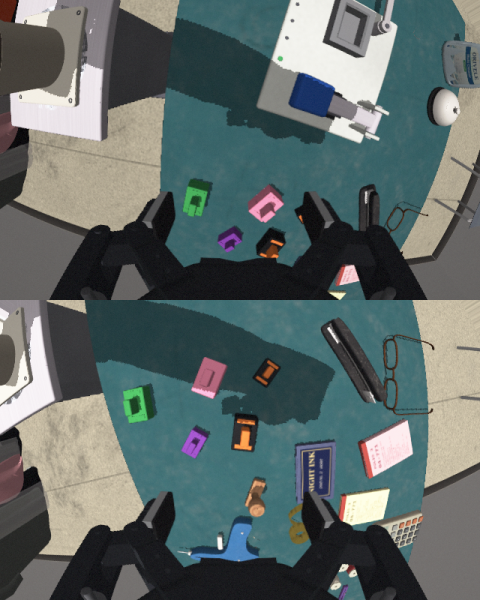

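The upper picture (first wrist view) shows the press with the pocket and the blue pad. The lower one shows the large black cartridge with its orange rib at about full-frame (326,178), clear of its neighbours. The small black one is at (355,97) and the stamp at (343,262).

Run:
```python
from h import *
import pickle
p=pickle.load(open('w2.pkl','rb')); w1=pickle.load(open('w1.pkl','rb'))
a=cv2.resize(p['image'][140:215,290:360],(560,600),interpolation=cv2.INTER_CUBIC)
cv2.imwrite('pics/d.png',a[:,:,::-1])
b=cv2.resize(w1['image'][0:190,340:540],(600,570),interpolation=cv2.INTER_CUBIC)
cv2.imwrite('pics/e.png',b[:,:,::-1])
```

```text
(no output)
```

View pics/d.png

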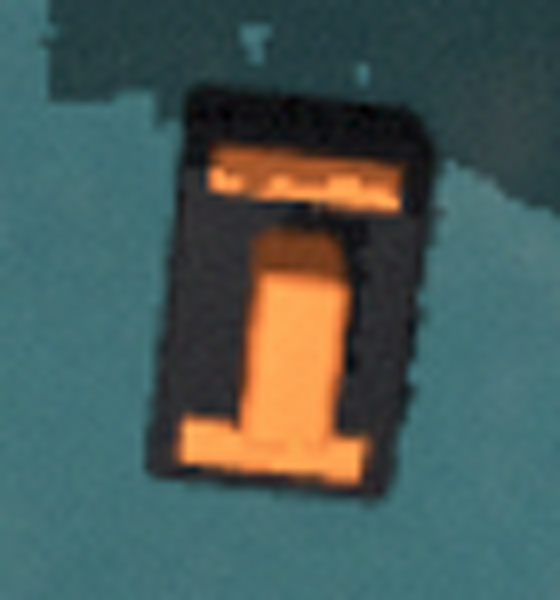

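View pics/e.png

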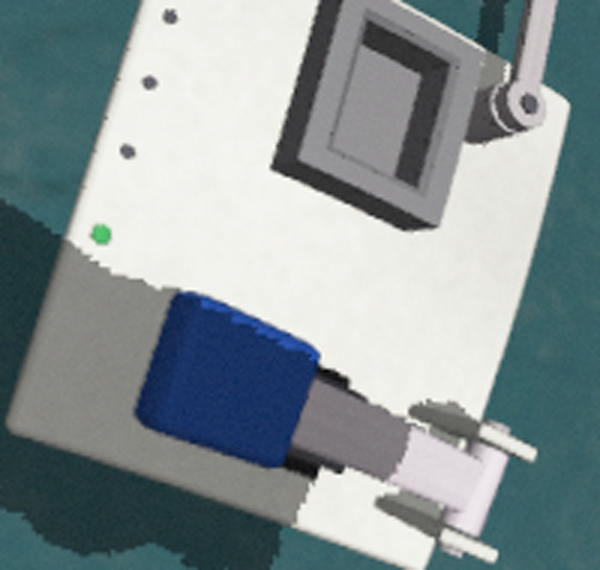

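The first crop shows the cartridge from above. Its rib-top corners are near (265,270), (350,285), (330,445) and (243,432). The second shows the pocket block's mouth around (390,105) and the pivot at (528,105), with the pad at (235,380).

Run:
```python
from h import *
import pickle
from scipy.optimize import least_squares
p=pickle.load(open('w2.pkl','rb')); w1=pickle.load(open('w1.pkl','rb'))
P=pickle.load(open('P.pkl','rb')); S,T=P['scene'],P['top']
d=lambda u,v:np.array((290+(u-3.5)/8,140+(v-3.5)/8)); e=lambda u,v:np.array((340+(u-1)/3,(v-1)/3))
w=lambda q,m:[q[0]+np.cos(q[2])*m[0]-np.sin(q[2])*m[1],q[1]+np.sin(q[2])*m[0]+np.cos(q[2])*m[1],m[2]]
c=lambda x:np.round(x,3)
for u in [(265,270),(350,285),(330,445),(243,432)]: o,r=wray(p,*d(*u)); print('rib',c(o+r*(.06-o[2])/r[2]))
for u in [(155,470),(385,490)]: o,r=wray(p,*d(*u)); print('sh',c(o+r*(.032-o[2])/r[2]))
M=[(-.006,.012,.06),(.006,.012,.06),(.006,-.012,.06),(-.006,-.012,.06),(-.018,-.027,.032),(.018,-.027,.032)]
I=[(265,270),(350,285),(330,445),(243,432),(155,470),(385,490)]
s=least_squares(lambda q:np.ravel([wproj(p,w(q,m))-d(*i) for m,i in zip(M,I)]),[.498,-.314,-.25]); print('cart',s.x,np.round(s.fun,1))
# height check: rib top centre from w2 + top
f=np.mean([d(*i) for i in I[:4]],0); fb=lambda u,v:(180+u/3,110+v/3); fa=lambda u,v:(170+u*260/795,150+v*150/459)
print('rib tri', c(tri([wray(p,*f),ray(T,*fb(620,313)),ray(S,*fa(619,133))])))
# press from w1+top : base corners, pivot, block
for n,u,z in [('base FR',(8,428),.016),('base RL',(570,97),.016),('block FR',(300,158),.046),('block RR',(439,222),.046),('pivot',(529,104),.06),('greendot',(101,235),.016)]:
    o,r=wray(w1,*e(*u)); print(n,c(o+r*(z-o[2])/r[2]))
print('pocket tri',c(tri([wray(w1,*e(391,100)),ray(T,*fb(167,249)),ray(S,*fa(235,272))])))
```

```text
rib [ 0.503 -0.304  0.06 ]
rib [ 0.513 -0.309  0.06 ]
rib [ 0.506 -0.329  0.06 ]
rib [ 0.495 -0.325  0.06 ]
sh [ 0.479 -0.336  0.032]
sh [ 0.511 -0.347  0.032]
cart [ 0.50410765 -0.31661212 -0.34684126] [-0.3 -0.9  0.5 -1.5  0.2  0.5 -0.2  0.9 -1.1  0.3  1.   1.1]
rib tri [ 0.501 -0.316  0.057]
base FR [ 0.427 -0.057  0.016]
base RL [0.653 0.147 0.016]
block FR [0.512 0.066 0.046]
block RR [0.574 0.059 0.046]
pivot [0.6   0.116 0.06 ]
greendot [0.449 0.024 0.016]
pocket tri [0.546 0.099 0.043]
```

Call:
drive_tool([
  [[6,-7,-30],[0,0,-5.7],0.6],
  [[0,0,-40],[0,0,0],0.6],
  [[0,0,-40],[0,0,0],0.6],
  [[0,0,-40],[0,0,0],0.6],
  [[0,0,-20],[0,0,0],0.6],
  [[0,0,-10],[0,0,0],0.6],
  [[0,0,0],[0,0,0],0.6],
])

```text
clock: 3.73
eef_pos: [0.5005, -0.313, 0.0497]
tool_rot: [0.814, 0.58, -0.001, -0.002]
ft_force: [0.3, -0.9, -0.1]
grip_width: 0.0516
grasp_force: 0.0
```

Run:
```python
from h import *
import pickle
p=camera('wrist'); pickle.dump(p,open('w3.pkl','wb'))
from scipy.spatial.transform import Rotation as R
o=get_obs(); print(o['eef_pos'],o['tool_rot'],o['grip_width'])
c=wproj(p,(.502,-.316,.06)); print(c)
u,v=c.astype(int); u=np.clip(u,100,540); v=np.clip(v,75,325)
cv2.imwrite('pics/f.png',cv2.resize(p['image'][v-75:v+75,u-100:u+100],(800,600),interpolation=cv2.INTER_CUBIC)[:,:,::-1]); print(u-100,v-75)
```

```text
[ 0.50202822 -0.31422108  0.05180332] [ 8.14564623e-01  5.80072723e-01 -8.23278655e-05 -3.24563933e-04] 0.05147898782281087
[322.38550993 272.25921515]
222 197
```

View pics/f.png

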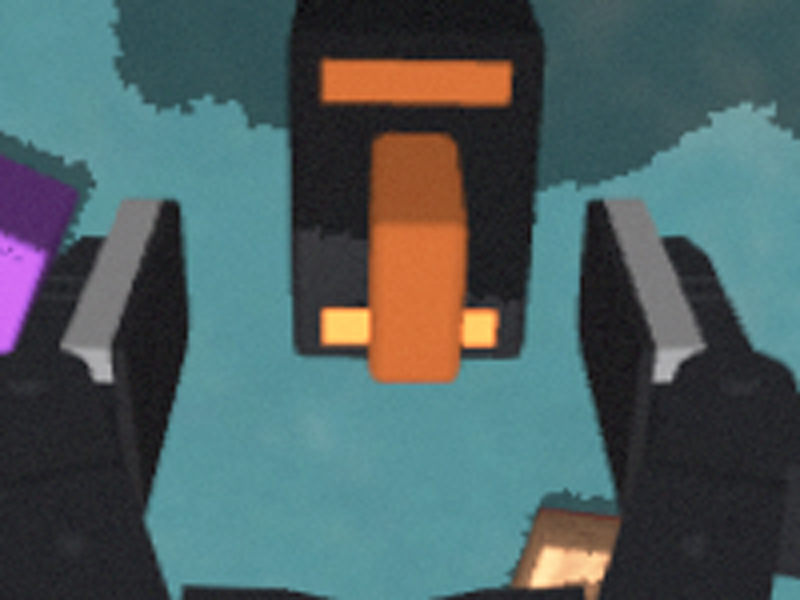

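The pinch lines up: the rib top spans about (370–465, 222–380) between the pads at x≈150 and x≈620. I'll refit the cartridge pose from this close view.

Run:
```python
from h import *
import pickle
from scipy.optimize import least_squares
p=pickle.load(open('w3.pkl','rb'))
d=lambda u,v:np.array((222+(u-1.5)/4,197+(v-1.5)/4))
w=lambda q,m:[q[0]+np.cos(q[2])*m[0]-np.sin(q[2])*m[1],q[1]+np.sin(q[2])*m[0]+np.cos(q[2])*m[1],m[2]+q[3]]
M=[(-.006,.012,.06),(.006,.012,.06),(.006,-.012,.06),(-.006,-.012,.06),(-.018,-.027,.032),(.018,-.027,.032)]
I=[(370,224),(466,222),(460,381),(368,381),(295,355),(522,355)]
s=least_squares(lambda q:np.ravel([wproj(p,w(q,m))-d(*i) for m,i in zip(M,I)]),[.498,-.314,-.25,0]); print('cart',s.x,np.round(s.fun,1))
s=least_squares(lambda q:np.ravel([wproj(p,w([*q,0],m))-d(*i) for m,i in zip(M,I)]),[.498,-.314,-.25]); print('cart',s.x,np.round(s.fun,1))
```

```text
cart [ 0.50270501 -0.31922759 -0.33965291 -0.00404651] [-0.2 -0.4 -0.   0.2 -0.2 -0.1  0.3 -0.1  0.1  0.2  0.   0.4]
cart [ 0.5034136  -0.31684457 -0.33916629] [-0.5 -1.   0.4 -0.4  0.1  0.5 -0.1  0.4 -0.6  0.5  0.7  0.7]
```

Call:
drive_tool([
  [[1,-3,-10],[0,0,0],0.6],
  [[0,0,-5],[0,0,0],0.6],
  [[0,0,0],[0,0,0],0],
  [[0,0,0],[0,0,0],0],
  [[0,0,0],[0,0,0],0],
  [[0,0,0],[0,0,0],0],
  [[0,0,0],[0,0,0],0],
  [[0,0,0],[0,0,0],0],
])

```text
clock: 4.45
eef_pos: [0.5035, -0.3191, 0.037]
tool_rot: [0.815, 0.579, 0.0, 0.001]
ft_force: [-0.0, -0.2, 3.2]
grip_width: 0.0107
grasp_force: 58.8
```

Call:
drive_tool([
  [[0,0,0],[0,0,0],0],
  [[0,0,10],[0,0,0],0],
  [[0,0,30],[0,0,0],0],
  [[0,0,40],[0,0,0],0],
  [[0,0,40],[0,0,0],0],
  [[0,0,40],[0,0,0],0],
  [[0,0,0],[0,0,0],0],
  [[0,0,0],[0,0,0],0],
])

```text
clock: 5.12
eef_pos: [0.5047, -0.3196, 0.2002]
tool_rot: [0.815, 0.579, 0.001, 0.003]
ft_force: [0.2, 0.0, -1.2]
grip_width: 0.0105
grasp_force: 58.8
```

Call:
drive_tool([
  [[4,38,5],[0,0,1.5],0],
  [[4,38,5],[0,0,1.5],0],
  [[4,38,5],[0,0,1.5],0],
  [[4,38,5],[0,0,1.5],0],
  [[4,38,0],[0,0,1.5],0],
  [[4,38,0],[0,0,1.5],0],
  [[4,38,0],[0,0,1.5],0],
  [[4,38,0],[0,0,1],0],
])

```text
clock: 5.78
eef_pos: [0.5336, -0.0128, 0.2145]
tool_rot: [0.753, 0.658, -0.001, -0.001]
ft_force: [1.2, -0.7, -0.7]
grip_width: 0.011
grasp_force: 58.7
```

Call:
drive_tool([
  [[4,30,0],[0,0,0],0],
  [[0,0,0],[0,0,0],0],
  [[0,0,0],[0,0,0],0],
])

```text
clock: 6.03
eef_pos: [0.5379, 0.0171, 0.2144]
tool_rot: [0.752, 0.659, -0.002, -0.001]
ft_force: [0.6, -0.8, -0.9]
grip_width: 0.0109
grasp_force: 58.7
```

Run:
```python
from h import *
import pickle
p=camera('wrist'); pickle.dump(p,open('w4.pkl','wb'))
o=get_obs(); print(o['eef_pos'],o['tool_rot'],o['grip_width'])
for n,X in dict(pocket=(.547,.098,.046),knob=(.609,.206,.086),pad=(.477,-.021,.118),pivot=(.6,.114,.07)).items(): print(n,wproj(p,X))
cv2.imwrite('pics/g.png',cv2.resize(p['image'][60:360,120:520],(800,600),interpolation=cv2.INTER_CUBIC)[:,:,::-1])
```

```text
[0.53796729 0.01583555 0.21465988] [ 0.75243799  0.65866052 -0.00155299 -0.0009884 ] 0.010950734456108389
pocket [316.5835771   99.31238787]
knob [370.23551992 -23.02691024]
pad [254.96558677 249.72592374]
pivot [371.62732372  75.88288494]
```

View pics/g.png

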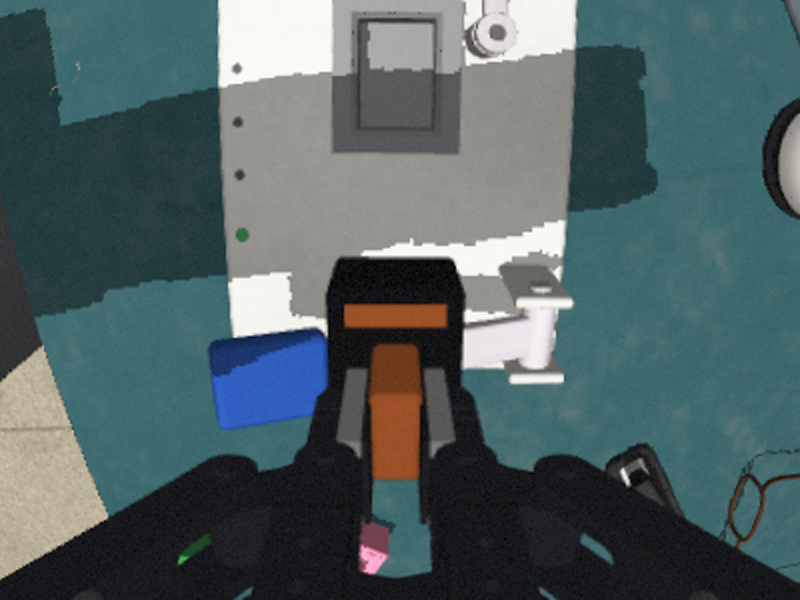

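The view shows the pocket mouth's inner edge at about (358,18)–(435,130), and the block's front corners at (333,152) and (460,153). The cartridge is held straight: shoulder edge at y≈292, rib top at (371–421, 390–478). Next I'll fit both poses.

Run:
```python
from h import *
import pickle
from scipy.optimize import least_squares
p=pickle.load(open('w4.pkl','rb'))
d=lambda u,v:np.array((120+(u-.5)/2,60+(v-.5)/2))
w=lambda q,m:[q[0]+np.cos(q[2])*m[0]-np.sin(q[2])*m[1],q[1]+np.sin(q[2])*m[0]+np.cos(q[2])*m[1],m[2]+(q[3] if len(q)>3 else 0)]
def fit(M,I,q0):
    s=least_squares(lambda q:np.ravel([wproj(p,w(q,m))-d(*i) for m,i in zip(M,I)]),q0,x_scale=.01); print(s.x.round(4),np.round(s.fun,1)); return s.x
h=.0195;l=.0285
Mi=[(-h,l,.043),(h,l,.043),(h,-l,.043),(-h,-l,.043)]; Ii=[(358,19),(436,18),(435,129),(357,130)]
Mo=[(-.0225,.0315,.046),(.0225,.0315,.046)]; Io=[(351,11),(443,11)]
Mb=[(-.032,-.04,.046),(.032,-.04,.046)]; Ib=[(333,152),(460,153)]
fit(Mi,Ii,[.547,.098,-.134]); fit(Mi,Ii,[.547,.098,-.134,0]); q=fit(Mi+Mo,Ii+Io,[.547,.098,-.134]); fit(Mi+Mo+Mb,Ii+Io+Ib,[.547,.098,-.134])
C=[(-.018,.027,.032),(.018,.027,.032),(-.006,.012,.06),(.006,.012,.06),(.006,-.012,.06),(-.006,-.012,.06),(-.018,.027,0),(.018,.027,0)]
J=[(329,292),(464,292),(371,391),(421,391),(420,478),(371,478),(339,259),(455,259)]
fit(C,J,[.538,.016,-.13,.178])
fit(C[:6],J[:6],[.538,.016,-.13,.178])
fit([(0,0,.0)],[(491,35)],[.6,.114,0,.06])
print(get_obs()['tool_rot'])
```

```text
[ 0.5487  0.1006 -0.1322] [-0.4 -0.5 -0.   0.1  0.   0.5  0.4 -0.1]
[ 0.5487  0.1006 -0.1322 -0.0016] [-0.3 -0.4 -0.1  0.2 -0.1  0.4  0.5 -0.2]
[ 0.5488  0.1007 -0.133 ] [-0.3 -0.6  0.  -0.   0.1  0.4  0.4 -0.2 -0.   0.2 -0.2  0.3]
[ 0.5488  0.1008 -0.1334] [-0.3 -0.7  0.1 -0.1  0.1  0.3  0.4 -0.3  0.   0.1 -0.2  0.2 -0.1  0.4
 -0.1  0.1]
[ 0.5376  0.0153 -0.1341  0.171 ] [-0.2 -0.2  0.2  0.1 -0.4  1.   0.5  1.1 -0.1 -0.7  0.3 -0.8  0.1 -0.5
 -0.5 -0.3]
[ 0.5376  0.0156 -0.1335  0.1714] [-0.4 -0.4  0.3 -0.2 -0.5  0.9  0.5  1.  -0.1 -0.7  0.2 -0.8]
[0.5956 0.1139 0.     0.0593] [ 0. -0.]
[ 0.75243799  0.65866052 -0.00155299 -0.0009884 ]
```

Run:
```python
from h import *
import pickle
from scipy.optimize import least_squares
p=pickle.load(open('w4.pkl','rb'))
d=lambda u,v:np.array((120+(u-.5)/2,60+(v-.5)/2))
w=lambda q,m:[q[0]+np.cos(q[2])*m[0]-np.sin(q[2])*m[1],q[1]+np.sin(q[2])*m[0]+np.cos(q[2])*m[1],m[2]+.1777]
C=[(-.018,.027,.032),(.018,.027,.032),(-.006,.012,.06),(.006,.012,.06),(.006,-.012,.06),(-.006,-.012,.06),(-.018,.027,0),(.018,.027,0)]
J=[(329,292),(464,292),(371,391),(421,391),(420,478),(371,478),(339,259),(455,259)]
s=least_squares(lambda q:np.ravel([wproj(p,w(q,m))-d(*i) for m,i in zip(C,J)]),[.54,.02,-.13]); print(s.x.round(4),np.round(s.fun,1))
```

```text
[ 0.538   0.0185 -0.1341] [-1.8 -1.9  1.8 -1.5 -1.1  1.8  1.2  2.   0.5  2.2 -0.3  2.  -1.  -2.5
  0.6 -2.3]
```

Call:
drive_tool([
  [[4,28,0],[0,0,0],0],
  [[4,28,0],[0,0,0],0],
  [[3,27,-10],[0,0,0],0],
  [[0,0,-35],[0,0,0],0],
  [[0,0,-35],[0,0,0],0],
  [[0,0,-25],[0,0,0],0],
  [[0,0,-10],[0,0,0],0],
  [[0,0,0],[0,0,0],0],
])

```text
clock: 6.75
eef_pos: [0.5473, 0.0965, 0.0978]
tool_rot: [0.754, 0.657, -0.003, -0.002]
ft_force: [-0.5, -0.2, -0.4]
grip_width: 0.0108
grasp_force: 58.7
```

Run:
```python
from h import *
import pickle
p=camera('wrist'); pickle.dump(p,open('w5.pkl','wb'))
o=get_obs(); print(o['eef_pos'],o['tool_rot'],o['ft_force'])
print(wproj(p,(.5488,.1007,.046)))
cv2.imwrite('pics/i.png',cv2.resize(p['image'][150:330,200:440],(800,600),interpolation=cv2.INTER_CUBIC)[:,:,::-1])
```

```text
[0.54915015 0.09693647 0.1001894 ] [ 0.75361285  0.65731625 -0.00151821 -0.00084751] [-0.39487928 -0.17129161  0.39932739]
[319.55389125 215.00390408]
```

View pics/i.png

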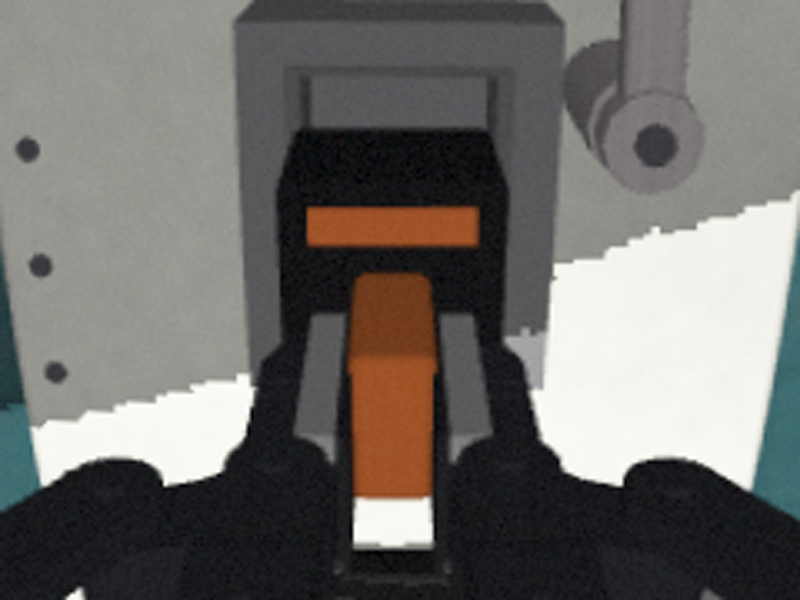

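This hover view shows the cartridge's lower far edge at y≈130 (x 297–491). The mouth's outer chamfer edge is at y≈67 (x 285–515). Next I'll work out the offset between the two.

Run:
```python
from h import *
import pickle
p=pickle.load(open('w5.pkl','rb')); d=lambda u,v:np.array((200+(u-1.2)/3.333,150+(v-1.2)/3.333))
th=-.1335; ax=np.array([np.cos(th),np.sin(th)]); ay=np.array([-np.sin(th),np.cos(th)])
def at(u,v,z):
    o,r=wray(p,*d(u,v)); X=o+r*(z-o[2])/r[2]; return np.round([X[:2]@ax,X[:2]@ay],4)
a=[at(297,130,.063),at(491,130,.063)]; b=[at(285,67,.046),at(515,67,.046)]; i=[at(237,24,.046),at(562,22,.046)]; s=[at(281,190,.095),at(507,187,.095)]
print('cart bottom',a,'centre',np.mean(a,0)-[0,.027]); print('cart shoulder',s,np.mean(s,0)-[0,.027])
print('mouth',b,np.mean(b,0)-[0,.0315]); print('block',i,np.mean(i,0)-[0,.04])
```

```text
cart bottom [array([0.5121, 0.1963]), array([0.5469, 0.1962])] centre [0.5295  0.16925]
cart shoulder [array([0.5127, 0.1962]), array([0.5466, 0.1967])] [0.52965 0.16945]
mouth [array([0.5083, 0.2041]), array([0.5529, 0.204 ])] [0.5306  0.17255]
block [array([0.4992, 0.2127]), array([0.5618, 0.213 ])] [0.5305  0.17285]
```

Call:
drive_tool([
  [[1.3,2.3,0],[0,0,0],0],
  [[0,0,-10],[0,0,0],0],
  [[0,0,-5],[0,0,0],0],
  [[0,0,-3],[0,0,0],0],
  [[0,0,-2],[0,0,0],0],
  [[0,0,-2],[0,0,0],0],
  [[0,0,0],[0,0,0],0],
])

```text
clock: 7.38
eef_pos: [0.5516, 0.1007, 0.0828]
tool_rot: [0.753, 0.658, 0.001, 0.001]
ft_force: [-6.5, -2.4, 16.7]
grip_width: 0.0108
grasp_force: 61.3
```

Call:
drive_tool([
  [[-1,-0.5,2],[0,0,0],0],
  [[-1,-0.5,0],[0,0,0],0],
  [[0,0,-2],[0,0,0],0],
  [[0,0,-2],[0,0,0],0],
  [[0,0,0],[0,0,0],0],
])

```text
clock: 7.8
eef_pos: [0.5507, 0.1002, 0.0824]
tool_rot: [0.753, 0.658, 0.002, 0.001]
ft_force: [-8.3, -1.6, 27.7]
grip_width: 0.0107
grasp_force: 62.8
```

Call:
drive_tool([
  [[-0.5,0,5],[0,0,0],0],
  [[0,0,0],[0,0,0],0],
  [[0,0,0],[0,0,0],0],
])

```text
clock: 8.05
eef_pos: [0.5488, 0.0996, 0.082]
tool_rot: [0.753, 0.658, -0.0, -0.0]
ft_force: [-0.7, 0.4, 0.6]
grip_width: 0.0113
grasp_force: 58.8
```

Run:
```python
from h import *
import pickle
p=camera('wrist'); pickle.dump(p,open('w6.pkl','wb'))
o=get_obs(); print(o['eef_pos'],o['tool_rot'],o['ft_force'])
# wrist crop contrast-stretched
c=p['image'][150:270,240:400].astype(float); c=np.clip(c*1.6,0,255).astype(np.uint8)
s=camera('scene')['image'][195:270,190:290]
cv2.imwrite('pics/j.png',np.hstack([cv2.resize(c,(800,600),interpolation=cv2.INTER_CUBIC)])[:,:,::-1])
```

```text
[0.54846619 0.09956365 0.08144141] [ 7.52965081e-01  6.58060192e-01 -5.18826359e-04 -3.20379921e-04] [-0.46272695 -0.51065823 -1.34736904]
```

View pics/j.png

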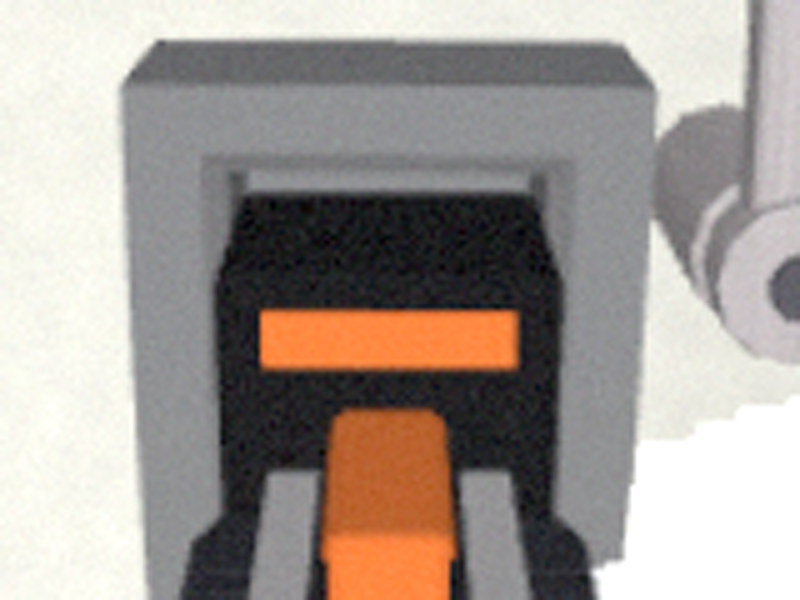

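The cartridge is now centred in x over the mouth: block 122–655, cartridge 217–558. Its lower far edge is at y≈195 against the mouth edge at y≈157.

Run:
```python
from h import *
import pickle
p=pickle.load(open('w6.pkl','rb')); d=lambda u,v:np.array((240+(u-2)/5,150+(v-2)/5))
th=-.1335; ax=np.array([np.cos(th),np.sin(th)]); ay=np.array([-np.sin(th),np.cos(th)])
def at(u,v,z):
    o,r=wray(p,*d(u,v)); X=o+r*(z-o[2])/r[2]; return np.round([X[:2]@ax,X[:2]@ay],4)
a=[at(240,197,.0445),at(532,197,.0445)]; b=[at(203,157,.046),at(573,157,.046)]; i=[at(122,87,.046),at(655,90,.046)]; s=[at(219,275,.0765),at(558,275,.0765)]
print('cart bottom',a,'centre',np.mean(a,0)-[0,.027]); print('cart shoulder',s,np.mean(s,0)-[0,.027])
print('mouth',b,np.mean(b,0)-[0,.0315]); print('block',i,np.mean(i,0)-[0,.04])
```

```text
cart bottom [array([0.5124, 0.1987]), array([0.5479, 0.1987])] centre [0.53015 0.1717 ]
cart shoulder [array([0.5132, 0.1997]), array([0.5477, 0.1997])] [0.53045 0.1727 ]
mouth [array([0.5082, 0.2041]), array([0.5526, 0.2041])] [0.5304 0.1726]
block [array([0.4987, 0.2128]), array([0.5622, 0.2124])] [0.53045 0.1726 ]
```

Call:
drive_tool([
  [[0,0,-3],[0,0,0],0],
  [[0,0,-2],[0,0,0],0],
  [[0,0,0],[0,0,0],0],
])

```text
clock: 8.4
eef_pos: [0.5481, 0.0995, 0.0759]
tool_rot: [0.753, 0.658, -0.001, -0.001]
ft_force: [-0.3, 0.1, -1.6]
grip_width: 0.0111
grasp_force: 58.8
```

Centred and going in freely. Next, down to about z=0.055.

Call:
drive_tool([
  [[0,0,-5],[0,0,0],0],
  [[0,0,-5],[0,0,0],0],
  [[0,0,-4],[0,0,0],0],
  [[0,0,-3],[0,0,0],0],
  [[0,0,-2],[0,0,0],0],
  [[0,0,0],[0,0,0],0],
])

```text
clock: 8.9
eef_pos: [0.5485, 0.0996, 0.0576]
tool_rot: [0.753, 0.658, -0.0, -0.0]
ft_force: [0.0, -0.1, -1.5]
grip_width: 0.0107
grasp_force: 58.8
```

Call:
drive_tool([
  [[0,0,-2],[0,0,0],0],
  [[0,0,-1],[0,0,0],0],
  [[0,0,-1],[0,0,0],0],
  [[0,0,-1],[0,0,0],0],
  [[0,0,0],[0,0,0],0],
])

```text
clock: 9.32
eef_pos: [0.5491, 0.0997, 0.055]
tool_rot: [0.753, 0.658, 0.0, 0.0]
ft_force: [-3.2, -0.1, 7.7]
grip_width: 0.011
grasp_force: 60.0
```

Call:
drive_tool([
  [[0,0,0],[0,0,0],0.3],
  [[0,0,0],[0,0,0],0.3],
  [[0,0,0],[0,0,0],0.3],
  [[0,0,0],[0,0,0],0.3],
  [[0,0,10],[0,0,0],0.3],
  [[0,0,40],[0,0,0],0.3],
  [[0,0,40],[0,0,0],0.3],
  [[0,0,40],[0,0,0],0.3],
])

```text
clock: 9.98
eef_pos: [0.5482, 0.0995, 0.1848]
tool_rot: [0.753, 0.658, -0.001, -0.0]
ft_force: [2.4, -0.1, -0.0]
grip_width: 0.0255
grasp_force: 0.0
```

Call:
drive_tool([
  [[0,10,20],[0,0,0],0.4],
  [[0,0,0],[0,0,0],0.4],
  [[0,0,0],[0,0,0],0.4],
])

```text
clock: 10.23
eef_pos: [0.55, 0.1102, 0.2056]
tool_rot: [0.753, 0.658, 0.002, 0.001]
ft_force: [-0.1, 0.2, -1.3]
grip_width: 0.0339
grasp_force: 0.0
```

Run:
```python
from h import *
import pickle
p=camera('wrist'); pickle.dump(p,open('w7.pkl','wb'))
o=get_obs(); print(o['eef_pos'],o['tool_rot'],o['grip_width'],o['ft_force'],o['joint_pos'])
print(wproj(p,(.609,.206,.086)),wproj(p,(.5488,.1007,.078)))
cv2.imwrite('pics/k.png',cv2.resize(p['image'][60:300,180:500],(800,600),interpolation=cv2.INTER_CUBIC)[:,:,::-1])
```

```text
[0.54880155 0.10967024 0.20356081] [7.52880404e-01 6.58157301e-01 1.70708681e-04 1.89142224e-04] 0.034270997316143435 [-0.59901571 -0.0926829  -0.1023447 ] [ 1.97323498e-01  3.71174936e-01  1.13655895e-01  1.31279287e+00
 -1.58132798e-04  1.90217885e+00]
[371.4860232   75.24676579] [316.96045818 200.00696574]
```

View pics/k.png

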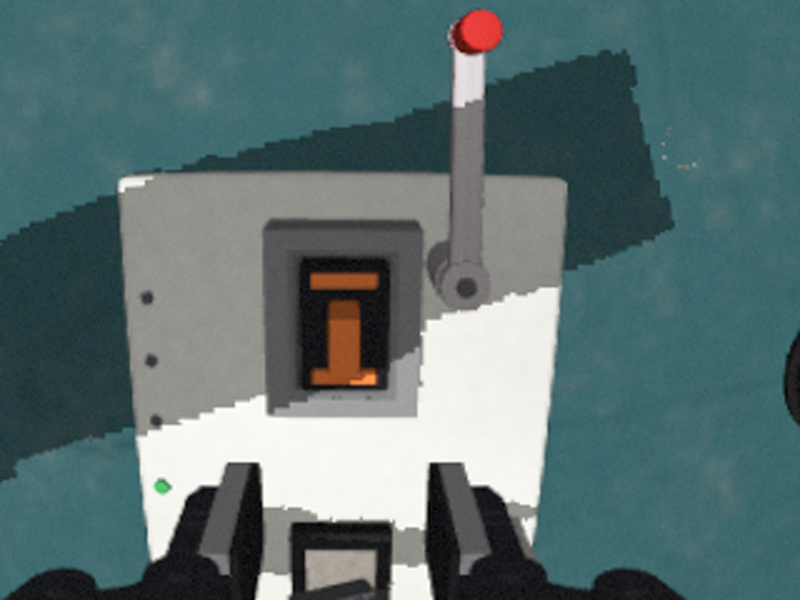

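The cartridge sits in the pocket: crop (345,325), with an even margin around it. The red knob's top is at (478,31) and the pivot's top at (466,287).

Run:
```python
from h import *
import pickle
p=pickle.load(open('w7.pkl','rb')); d=lambda u,v:np.array((180+(u-.75)/2.5,60+(v-.75)/2.5))
P=pickle.load(open('P.pkl','rb')); S,T=P['scene'],P['top']
def at(u,v,z):
    o,r=wray(p,*d(u,v)); return (o+r*(z-o[2])/r[2]).round(4)
fb=lambda u,v:(180+u/3,110+v/3); fa=lambda u,v:(170+u*260/795,150+v*150/459)
k=at(478,31,.086); v=at(466,287,.06); print(k,v,np.linalg.norm((k-v)[:2]),np.arctan2(*(k-v)[1::-1]), at(466,287,.066))
print(tri([wray(p,*d(478,31)),ray(T,*fb(40,168)),ray(S,*fa(82,240))]).round(4))
print('rib top c',at(345,348,.078))
for phi in np.arange(0,1.6,.25): a=phi+np.pi/2-.1335; print(round(phi,2),(v[:2]+.095*np.array([np.cos(a),np.sin(a)])).round(4))
```

```text
[0.6088 0.2087 0.086 ] [0.5985 0.1141 0.06  ] 0.0951590773389486 1.4623440457636074 [0.5977 0.1157 0.066 ]
[0.6086 0.207  0.0856]
rib top c [0.5496 0.1017 0.078 ]
0.0 [0.6111 0.2083]
0.25 [0.5875 0.2085]
0.5 [0.5645 0.2028]
0.75 [0.5436 0.1916]
1.0 [0.5261 0.1756]
1.25 [0.5131 0.1558]
1.5 [0.5055 0.1334]
```

Call:
drive_tool([
  [[20,33,0],[0,0,0],0.4],
  [[20,33,0],[0,0,0],0.4],
  [[20,33,0],[0,0,0],0.4],
  [[0,0,-40],[0,0,0],0.4],
  [[0,0,-40],[0,0,0],0.4],
  [[0,0,-30],[0,0,0],0.4],
  [[0,0,-15],[0,0,0],0.4],
  [[0,0,0],[0,0,0],0.4],
])

```text
clock: 10.95
eef_pos: [0.6035, 0.2067, 0.0703]
tool_rot: [0.753, 0.658, -0.007, -0.003]
ft_force: [-0.3, -1.2, -0.7]
grip_width: 0.0338
grasp_force: 0.0
```

Call:
drive_tool([
  [[0,0,-8],[0,0,0],0.4],
  [[0,0,-4],[0,0,0],0.4],
  [[0,0,0],[0,0,0],0.25],
  [[0,0,0],[0,0,0],0.25],
  [[0,0,0],[0,0,0],0.25],
])

```text
clock: 11.37
eef_pos: [0.6098, 0.2088, 0.0678]
tool_rot: [0.753, 0.658, 0.001, 0.0]
ft_force: [0.0, 0.3, -0.3]
grip_width: 0.0215
grasp_force: 0.0
```

Call:
drive_tool([
  [[-9.5,0.6,0],[0,0,5.7],0.25],
  [[-9.5,-0.3,0],[0,0,5.7],0.25],
  [[-9.4,-1.3,0],[0,0,5.7],0.25],
  [[-9.2,-2.2,0],[0,0,5.7],0.25],
  [[-9.0,-3.1,0],[0,0,5.7],0.25],
  [[-8.6,-4.0,0],[0,0,5.7],0.25],
  [[-8.2,-4.9,0],[0,0,5.7],0.25],
  [[0,0,0],[0,0,0],0.25],
])

```text
clock: 12.03
eef_pos: [0.5449, 0.1931, 0.0676]
tool_rot: [0.483, 0.876, 0.0, 0.0]
ft_force: [-0.0, -0.5, 0.7]
grip_width: 0.0215
grasp_force: 0.0
```

Call:
drive_tool([
  [[-7.6,-5.6,0],[0,0,5.7],0.25],
  [[-7.0,-6.4,0],[0,0,5.7],0.25],
  [[-6.4,-7.0,0],[0,0,5.7],0.25],
  [[-5.6,-7.7,0],[0,0,5.7],0.25],
  [[-4.8,-8.2,0],[0,0,5.7],0.25],
  [[-4.0,-8.6,0],[0,0,5.7],0.25],
  [[-3.1,-9.0,0],[0,0,5.7],0.25],
  [[0,0,0],[0,0,0],0.25],
])

```text
clock: 12.7
eef_pos: [0.5075, 0.1402, 0.0673]
tool_rot: [0.157, 0.988, 0.0, 0.001]
ft_force: [-0.4, -1.5, 0.0]
grip_width: 0.0215
grasp_force: 0.0
```

Call:
drive_tool([
  [[-1.2,-4.6,0],[0,0,3],0.25],
  [[-1.0,-4.6,0],[0,0,3],0.25],
  [[-0.7,-4.7,0],[0,0,2.5],0.25],
  [[0,0,0],[0,0,0],0.25],
])

```text
clock: 13.03
eef_pos: [0.5051, 0.1271, 0.067]
tool_rot: [0.084, 0.996, 0.0, 0.001]
ft_force: [-0.2, 0.2, 0.7]
grip_width: 0.0214
grasp_force: 0.0
```

Call:
drive_tool([
  [[-0.3,-2,0],[0,0,0],0.25],
  [[-0.2,-2,0],[0,0,0],0.25],
  [[0,0,0],[0,0,0],0.25],
])

```text
clock: 13.28
eef_pos: [0.5046, 0.1252, 0.0668]
tool_rot: [0.083, 0.997, 0.002, 0.001]
ft_force: [1.0, 7.1, -0.1]
grip_width: 0.0213
grasp_force: 3.0
```

Lever is at its stop (7 N). Back off, lift, and measure the pad from earlier views.

Call:
drive_tool([
  [[0,3,0],[0,0,0],0.35],
  [[0,0,0],[0,0,0],0.35],
  [[0,0,30],[0,0,0],0.35],
  [[0,0,40],[0,0,0],0.35],
  [[0,0,40],[0,0,0],0],
  [[0,0,20],[0,0,0],0],
  [[0,0,0],[0,0,0],0],
  [[0,0,0],[0,0,0],0],
])

```text
clock: 13.95
eef_pos: [0.5045, 0.1261, 0.1977]
tool_rot: [0.082, 0.997, 0.0, 0.002]
ft_force: [-0.1, 0.9, -0.4]
grip_width: 0.0001
grasp_force: 0.0
```

Run:
```python
from h import *
import pickle
w1=pickle.load(open('w1.pkl','rb')); P=pickle.load(open('P.pkl','rb')); S,T=P['scene'],P['top']
fb=lambda u,v:(180+u/3,110+v/3); fa=lambda u,v:(170+u*260/795,150+v*150/459); e=lambda u,v:np.array((340+(u-1)/3,(v-1)/3))
o,r=wray(w1,*e(231,380)); print((o+r*(.124-o[2])/r[2]).round(4), atz(T,*fb(289,321),.124).round(4), atz(S,*fa(393,189),.124).round(4))
o,r=wray(w1,*e(480,480)); print('hinge',(o+r*(.065-o[2])/r[2]).round(4), atz(T,*fb(320,186),.065).round(4))
p=camera('wrist'); pickle.dump(p,open('w8.pkl','wb')); ob=get_obs(); print(ob['eef_pos'],ob['tool_rot'],ob['grip_width'],ob['ft_force'])
for n,X in dict(knob=(.504,.127,.086),pad=(.477,-.021,.124),piv=(.5985,.1145,.06)).items(): print(n,wproj(p,X).round(1))
t=camera('top'); A=t['image'][110:250,180:320]
for q,c in [('red',lambda h:((h[...,0]<8)|(h[...,0]>172))&(h[...,1]>150)&(h[...,2]>80)),('blue',lambda h:(abs(h[...,0]-112)<10)&(h[...,1]>150))]:
    for im,nm in [(t['image'],'top'),(p['image'],'wrist')]:
        m=c(cv2.cvtColor(im,cv2.COLOR_RGB2HSV).astype(int)).astype(np.uint8); n,l,st,ce=cv2.connectedComponentsWithStats(m)
        print(q,nm,[(int(s[4]),ce_.round(1).tolist()) for s,ce_ in zip(st[1:],ce[1:]) if s[4]>10])
```

```text
[ 0.4744 -0.0195  0.124 ] [ 0.4751 -0.0221  0.124 ] [ 0.4704 -0.0187  0.124 ]
hinge [ 0.605  -0.0349  0.065 ] [ 0.6046 -0.0403  0.065 ]
[0.50335214 0.12580501 0.19597499] [ 8.23177168e-02  9.96606093e-01 -2.81517391e-04 -9.81902215e-05] 2.4731962860888715e-05 [0.11898023 0.66141734 0.45940411]
knob [318.9 194.9]
pad [139.1 206.2]
piv [321.7 273.7]
red top [(26, [422.4, 143.3]), (38, [455.8, 163.8]), (17, [540.9, 256.8]), (12, [551.5, 268.0])]
red wrist [(278, [320.2, 191.2]), (43, [26.2, 302.9]), (78, [61.7, 328.0])]
blue top [(222, [276.0, 216.6]), (430, [465.8, 243.7]), (11, [479.7, 247.4]), (14, [471.4, 270.7])]
blue wrist [(460, [623.7, 46.8]), (21, [610.9, 60.3]), (2306, [143.0, 201.9])]
```

Call:
drive_tool([
  [[-9,-36,0],[0,0,0],0],
  [[-9,-36,0],[0,0,0],0],
  [[-9,-36,0],[0,0,0],0],
  [[-9,-37,0],[0,0,0],0],
  [[0,0,-20],[0,0,0],0],
  [[0,0,-20],[0,0,0],0],
  [[0,0,-10],[0,0,0],0],
  [[0,0,0],[0,0,0],0],
])

```text
clock: 14.72
eef_pos: [0.4639, -0.0194, 0.142]
tool_rot: [0.083, 0.997, -0.0, -0.005]
ft_force: [-0.1, 0.1, -0.7]
grip_width: 0.0001
grasp_force: 0.0
```

Run:
```python
from h import *
p=camera('wrist'); o=get_obs(); print(o['eef_pos'],o['ft_force'])
cv2.imwrite('pics/l.png',cv2.resize(p['image'][80:380,120:520],(800,600),interpolation=cv2.INTER_CUBIC)[:,:,::-1])
```

```text
[ 0.46506842 -0.01916092  0.14353821] [-0.05433048  0.09485865 -0.19708054]
```

View pics/l.png

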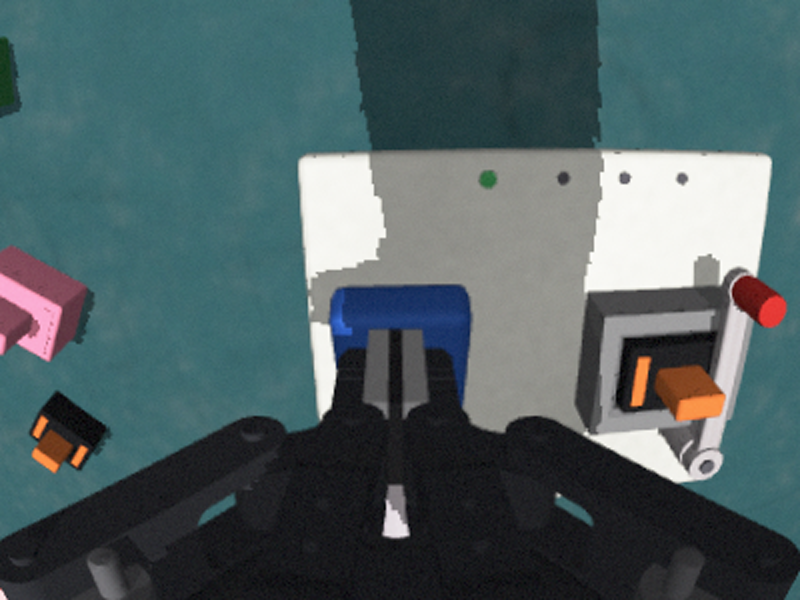

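The lever lies shut over the cartridge's left shoulder, with the knob at (760,300). The closed fingers stand over the blue pad, centred at (397,350). Next I'll press down.

Call:
drive_tool([
  [[0,0,-10],[0,0,0],0],
  [[0,0,-10],[0,0,0],0],
  [[0,0,-10],[0,0,0],0],
  [[0,0,-10],[0,0,0],0],
  [[0,0,-10],[0,0,0],0],
  [[0,0,-8],[0,0,0],0],
  [[0,0,-4],[0,0,0],0],
  [[0,0,0],[0,0,0],0],
])

```text
clock: 15.43
eef_pos: [0.4667, -0.0186, 0.084]
tool_rot: [0.082, 0.997, 0.0, -0.001]
ft_force: [-3.0, 0.4, 6.4]
grip_width: -0.0
grasp_force: 2.8
```

Call:
drive_tool([
  [[0,0,-5],[0,0,0],0],
  [[0,0,-5],[0,0,0],0],
  [[0,0,-3],[0,0,0],0],
  [[0,0,-1],[0,0,0],0],
  [[0,0,0],[0,0,0],0],
  [[0,0,0],[0,0,0],0],
])

```text
clock: 15.93
eef_pos: [0.467, -0.0185, 0.071]
tool_rot: [0.082, 0.997, 0.0, -0.001]
ft_force: [-3.7, 0.8, 6.3]
grip_width: 0.0003
grasp_force: 3.4
```

Call:
drive_tool([
  [[0,0,0],[0,0,0],0],
  [[0,0,0],[0,0,0],0],
  [[0,0,0],[0,0,0],0],
  [[0,0,0],[0,0,0],0],
  [[0,0,0],[0,0,0],0],
  [[0,0,0],[0,0,0],0],
  [[0,0,0],[0,0,0],0],
  [[0,0,0],[0,0,0],0],
])

```text
clock: 16.6
eef_pos: [0.467, -0.0185, 0.0711]
tool_rot: [0.082, 0.997, 0.0, -0.001]
ft_force: [-3.5, 2.0, 6.6]
grip_width: 0.0001
grasp_force: 3.3
```

Call:
drive_tool([
  [[0,0,0],[0,0,0],0],
  [[0,0,0],[0,0,0],0],
  [[0,0,0],[0,0,0],0],
  [[0,0,0],[0,0,0],0],
  [[0,0,0],[0,0,0],0],
  [[0,0,0],[0,0,0],0],
  [[0,0,0],[0,0,0],0],
  [[0,0,0],[0,0,0],0],
])

```text
clock: 17.27
eef_pos: [0.467, -0.0186, 0.0711]
tool_rot: [0.082, 0.997, 0.0, -0.001]
ft_force: [-4.3, 0.5, 6.2]
grip_width: -0.0001
grasp_force: 3.3
```

Call:
drive_tool([
  [[0,0,0],[0,0,0],0],
  [[0,0,0],[0,0,0],0],
  [[0,0,0],[0,0,0],0],
  [[0,0,0],[0,0,0],0],
  [[0,0,0],[0,0,0],0],
  [[0,0,0],[0,0,0],0],
  [[0,0,0],[0,0,0],0],
  [[0,0,0],[0,0,0],0],
])

```text
clock: 17.93
eef_pos: [0.467, -0.0186, 0.0711]
tool_rot: [0.082, 0.997, 0.0, -0.001]
ft_force: [-3.7, 1.1, 6.2]
grip_width: -0.0005
grasp_force: 3.3
```

Call:
drive_tool([
  [[0,0,0],[0,0,0],0],
  [[0,0,0],[0,0,0],0],
  [[0,0,0],[0,0,0],0],
  [[0,0,0],[0,0,0],0],
  [[0,0,0],[0,0,0],0],
  [[0,0,0],[0,0,0],0],
  [[0,0,0],[0,0,0],0],
  [[0,0,0],[0,0,0],0],
])

```text
clock: 18.6
eef_pos: [0.4671, -0.0186, 0.0711]
tool_rot: [0.082, 0.997, 0.0, -0.001]
ft_force: [-4.7, 1.0, 7.0]
grip_width: 0.0001
grasp_force: 3.3
```

```bash
python3 -c "
from workcell import *
print(job_done())"
```

```text
the job is handed in; nothing more can be done
None
```

I handed the job in at about 19 s on the robot's clock, but `job_done()` gave no verdict. By my measurements the cartridge is seated, the lever is shut at its stop, and the fingers were still holding the blue handle about level with 6–7 N after roughly 2.7 s.

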